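# Complete the graded row of optic moulds on the mould rail

## Task

The brass optic moulds belong on the mould rail in order of size, so that the glassworker can step up from one to the next; the smallest and the largest already stand in its end sockets. Stand the four loose moulds in the sockets between them so that the row grows evenly from the smallest to the largest, each foot fully home in its socket and upright. Set each mould down gently rather than letting it drop, knock none over, and leave the two end moulds and the other things on the bench where they are.

Things in the scene. Friction and masses are not known exactly. Their poses are not given: they have to be found in the camera images.
- rail: Mould rail, fixed: dark steel bar 66 x 440 x 8 mm, long along its y axis (within 15 degrees of world y), with a row of six identical aluminium taper sockets (cups 53 mm across; bore 45 mm at the mouth, 37 mm at the floor). Origin: centre of the bar's underside, z up. Socket centres: x = 0, y = -185, -111, -37, 37, 111, 185 mm; floors at z = 11 mm, rims at 24 mm. End sockets taken, four empty.
- mould_40: Brass optic mould to place, second smallest of six: 40 mm across the cup, 59 mm tall over all. Fluted round cup, open on top, on a tapered foot 16 mm tall (32 mm across underneath, 40 mm at its top) that drops into any socket with 2 to 3 mm of play. Grip round the cup near its rim. All six: 0.11 to 0.63 kg. Origin: centre of the foot's underside, z up.
- mould_46: Brass optic mould to be placed, third smallest: 46 mm across the cup, 68 mm tall over all. Same form as the others; origin at the centre of the foot's underside, z up its axis.
- mould_52: Brass optic mould to be placed, third largest: 52 mm across the cup, 77 mm tall over all. Same form as the others; origin at the centre of the foot's underside, z up its axis.
- mould_58: Brass optic mould to be placed, second largest: 58 mm across the cup, 86 mm tall over all. Same form as the others; origin at the centre of the foot's underside, z up its axis.
- mould_small: The smallest brass optic mould, already seated in the socket at one end of the rail (either end): 34 mm across the cup, 50 mm tall over all. Same form as the others; origin at the centre of the foot's underside, z up its axis.
- mould_large: The largest brass optic mould, already seated in the socket at the other end of the rail: 64 mm across the cup, 95 mm tall over all. Same form as the others; origin at the centre of the foot's underside, z up its axis.
- graphite_block: Bystander: loose black graphite block 50 x 70 x 22 mm lying on the bench; origin at the centre of its underside.
- tape_roll: Bystander: loose roll of tan masking tape, 69 mm across, 19 mm tall, lying flat; origin at the centre of its underside.
Not all that is in view belongs to the job. Leave any black or red look-alike of the mould_52 alone.

How it is judged:
At the end, for the whole second after the job is handed in: All six moulds stand released and at rest in the sockets in order of size between the two end ones: each foot on its socket floor (origin 8 to 14.5 mm above the bar's underside), within 8 mm of the socket centre along and across the bar, within 0.1 rad of upright ((((x of mould_small in the frame of rail between -0.008 and 0.008 m and y of mould_small in the frame of rail between 0.177 and 0.193 m and z of mould_small in the frame of rail between 0.008 and 0.0145 m and angle between mould_small's own z axis and vertical below 0.1 rad) and (x of mould_40 in the frame of rail between -0.008 and 0.008 m and y of mould_40 in the frame of rail between 0.103 and 0.119 m and z of mould_40 in the frame of rail between 0.008 and 0.0145 m and angle between mould_40's own z axis and vertical below 0.1 rad) and (x of mould_46 in the frame of rail between -0.008 and 0.008 m and y of mould_46 in the frame of rail between 0.029 and 0.045 m and z of mould_46 in the frame of rail between 0.008 and 0.0145 m and angle between mould_46's own z axis and vertical below 0.1 rad) and (x of mould_52 in the frame of rail between -0.008 and 0.008 m and y of mould_52 in the frame of rail between -0.045 and -0.029 m and z of mould_52 in the frame of rail between 0.008 and 0.0145 m and angle between mould_52's own z axis and vertical below 0.1 rad) and (x of mould_58 in the frame of rail between -0.008 and 0.008 m and y of mould_58 in the frame of rail between -0.119 and -0.103 m and z of mould_58 in the frame of rail between 0.008 and 0.0145 m and angle between mould_58's own z axis and vertical below 0.1 rad) and (x of mould_large in the frame of rail between -0.008 and 0.008 m and y of mould_large in the frame of rail between -0.193 and -0.177 m and z of mould_large in the frame of rail between 0.008 and 0.0145 m and angle between mould_large's own z axis and vertical below 0.1 rad)) or ((x of mould_small in the frame of rail between -0.008 and 0.008 m and y of mould_small in the frame of rail between -0.193 and -0.177 m and z of mould_small in the frame of rail between 0.008 and 0.0145 m and angle between mould_small's own z axis and vertical below 0.1 rad) and (x of mould_40 in the frame of rail between -0.008 and 0.008 m and y of mould_40 in the frame of rail between -0.119 and -0.103 m and z of mould_40 in the frame of rail between 0.008 and 0.0145 m and angle between mould_40's own z axis and vertical below 0.1 rad) and (x of mould_46 in the frame of rail between -0.008 and 0.008 m and y of mould_46 in the frame of rail between -0.045 and -0.029 m and z of mould_46 in the frame of rail between 0.008 and 0.0145 m and angle between mould_46's own z axis and vertical below 0.1 rad) and (x of mould_52 in the frame of rail between -0.008 and 0.008 m and y of mould_52 in the frame of rail between 0.029 and 0.045 m and z of mould_52 in the frame of rail between 0.008 and 0.0145 m and angle between mould_52's own z axis and vertical below 0.1 rad) and (x of mould_58 in the frame of rail between -0.008 and 0.008 m and y of mould_58 in the frame of rail between 0.103 and 0.119 m and z of mould_58 in the frame of rail between 0.008 and 0.0145 m and angle between mould_58's own z axis and vertical below 0.1 rad) and (x of mould_large in the frame of rail between -0.008 and 0.008 m and y of mould_large in the frame of rail between 0.177 and 0.193 m and z of mould_large in the frame of rail between 0.008 and 0.0145 m and angle between mould_large's own z axis and vertical below 0.1 rad))) and linear speed of each of mould_small, mould_40, mould_46, mould_52, mould_58, mould_large below 0.02 m/s); the robot touches nothing.
It fails at once if an end mould or a bystander is moved more than 25 mm from where it stood (distance of any of mould_small, mould_large, graphite_block, tape_roll from where it was at the start of the episode above 0.025 m).
It fails at once if a mould is tipped over (more than 0.6 rad from upright) (angle between any of mould_small, mould_40, mould_46, mould_52, mould_58, mould_large's own z axis and vertical above 0.6 rad).
It fails at once if a mould is dropped: out of the fingers and moving faster than 0.6 m/s (a fall of about 2 cm) ((linear speed of mould_40 above 0.6 m/s and contact force between mould_40 and the fingers below 0.05 N) or (linear speed of mould_46 above 0.6 m/s and contact force between mould_46 and the fingers below 0.05 N) or (linear speed of mould_52 above 0.6 m/s and contact force between mould_52 and the fingers below 0.05 N) or (linear speed of mould_58 above 0.6 m/s and contact force between mould_58 and the fingers below 0.05 N)).
It also fails if it takes over 99 s, if anything falls off the work surface, if the arm or the gripper's body presses on something with over 40 N, if the wrist force passes 120 N, or if a joint passes its speed limit or range.

## Robot

A 6-joint arm with a two-finger parallel gripper is mounted at the origin on a cart in front of the work surface, level with it; the furniture and walls round the work are solid. World frame = base frame: x ahead of the robot, y to its left, z up, the work surface at z = 0. Lengths are in m, angles in rad, forces in N, time in s.
With the tool pointing down it reaches from about 0.425 to 0.95 m from the base axis. Payload 3.5 kg.
Tool frame: the origin (TCP) lies midway between the tips of the shut fingers; the grasp point (between the pads) lies 19 mm behind it; z points along the fingers, y is the direction in which the jaws open and shut (so a half turn about z gives the same grasp; the last joint's range is limited). The gripper opens to 85 mm and grips with 20 to 120 N. Pads are 22 mm wide; open, the fingers measure 114 mm over their backs; the gripper's body (76 mm by 85 mm) begins 54 mm behind the grasp point. The pads swing forward as they close: fully open they stand 13 mm farther back than shut.
Start: joints at [-1.387, 0.286, 1.577, -0, 1.279, -0.15], TCP at [0.221, -0.638, 0.202] pointing down, gripper open.
Joint ranges: [-2.77, 2.77], [-0.9, 2.22], [0.21, 2.48], [-1.53, 4.67], [0.24, 2.81], [-2.84, 2.84]. Speed limits (rad/s): [2.79, 2.79, 3.14, 3.14, 3.14, 3.14].

## Interface

Orientations are given as a unit quaternion [x, y, z, w].
In Python, from plant import * gives the robot as it stands.
- The arm moves only by the shell command python3 -m jog 'ROWS' [FORCE]. ROWS is a JSON object of lists of equal length, an entry for each row: "travel": the shift along the world's x, y, z in mm, a list of three; "dr": the turn, a rotation vector about the world's x, y, z in degrees, a list of three; "jaw": the closure in counts, from 0 (fully open) to 255 (shut). In form: {"travel": [[x, y, z], ...], "dr": [[wx, wy, wz], ...], "jaw": [jaw, ...]}. A call has 1 to 5 rows; each row shifts and turns the commanded pose from where the row before left it; what a row does not reach is not made up. A row lasts 1/12 s, in which the tool goes at most 41.7 mm and 7.16 degrees, less where a joint would pass 70% of its speed; a pose out of reach is approached as far as the arm can. A call is refused whole if a number of a shift passes 41.7 or a number of a turn 7.16, either way. A call with a gripper value outside its range is refused whole. The fingers move at their own pace and stop on an object; FORCE is the grip in N (left out, the last holds). Time passes only in rows, so rows that do not move let the fingers close. It gives the time, the measured TCP pose, the force and the opening at its end, in the units of the state.
- get_state(): the state, without advancing time (a new reading comes with each control period).
- read_camera(name): name is "scene" or "top"; returns the picture (400x640x3 uint8, red, green, blue); there is no depth.
- camera_info(name): a dict with "K" (3x3 intrinsics, pixels), "k1" (the pictures are not rectified: a ray, as slopes to the right and down, at radius r is drawn at 1 + k1 r^2 times it, then the intrinsics apply), "R" (3x3) and "t" (3): a world point X has camera coordinates R X + t. Camera axes: x right, y down, z forward; pixel columns grow to the right and rows downward; lengths in m; the calibration is good to about 2 mm. A picture is of the moment at which its call begins. camera_info takes no time and is no camera call.
- sign_off(): hands the job in, once; it reports no verdict.
The state is a dict: "time": time; "qpos": joint angles; "dq": joint speeds; "joint_efforts": joint torques, N m; "eef_pos": TCP position; "tcp_rot": TCP orientation; "contact_force": force on the tool from outside, world axes, zero at the start; "wrist_torque": the same for the moment, N m; "opening": opening from 0.0 (shut) to 1.0 (fully open).
Only numpy, scipy, OpenCV 4.12 (cv2) and the standard library are available. Lean on these libraries where they do the work, as an engineer would, in place of code of your own. Each camera call takes 0.05 s, during which the arm holds its last target. There are 200 camera calls.

## Working session

There is one attempt and no reset: what is moved stays moved. The work goes in short steps, Python scripts to look and compute and a shell command to move; the robot and the scene stay as the last step left them, time stands still between calls to the robot, and variables do not carry over. Pictures are saved under pics/ and viewed, about 12 in all and at most 16, crops included, and the job is handed in when it is done.

```bash
ls; mkdir -p pics
python3 - <<'E'
from plant import *
import cv2
for n in("scene","top"):
    cv2.imwrite(f"pics/{n}0.png",read_camera(n)[:,:,::-1]); i=camera_info(n); print(n,{k:(v.tolist() if hasattr(v,'tolist') else v) for k,v in i.items()})
print(get_state())
E
```

```text
pics
scene {'K': [[406.27464824163843, 0.0, 322.8894225422054], [0.0, 406.27464824163843, 201.05350451642553], [0.0, 0.0, 1.0]], 'k1': -0.030464500023812895, 'R': [[-0.6569661105431099, -0.7536216900257797, -0.02121032580009427], [-0.38566493050107264, 0.36010923831366837, -0.8494609454605624], [0.6478102275971422, -0.5498869745719001, -0.5272250223734656]], 't': [0.3417282965519369, 0.23565508335285892, 0.7011194073693053]}
top {'K': [[504.8728158818802, 0.0, 318.67040829123346], [0.0, 504.8728158818802, 204.41466166777946], [0.0, 0.0, 1.0]], 'k1': -0.07451543087933009, 'R': [[0.001087618844229138, -0.9999137765964269, 0.013086499070445188], [-0.994213548728603, -0.0024869368906294998, -0.10739289859846292], [0.10741618411453366, -0.012893972141008785, -0.9941305290919796]], 't': [-0.006833665544479315, 0.5328176359104383, 1.2249638486104204]}
{'time': 0.1, 'qpos': array([-1.38701439e+00,  2.87115941e-01,  1.57804513e+00,  1.01846997e-05,
        1.27859780e+00, -1.49987902e-01]), 'dq': array([ 0.00118131, -0.0014248 , -0.00404939,  0.00151956, -0.0019234 ,
        0.00093466]), 'joint_efforts': array([ 6.05762980e-04, -4.07298052e+01, -2.93698990e+01, -1.38039154e-04,
        3.40858714e-03, -6.71351103e-06]), 'eef_pos': array([ 0.22105076, -0.63707804,  0.20055179]), 'tcp_rot': array([ 9.86106667e-01,  1.66109808e-01, -1.34262293e-05, -1.08303678e-03]), 'contact_force': array([-0.27927871,  0.63823755, -0.89253519]), 'wrist_torque': array([0.01527725, 0.00896649, 0.04020962]), 'opening': 0.9992330838691745}
```

View pics/scene0.png

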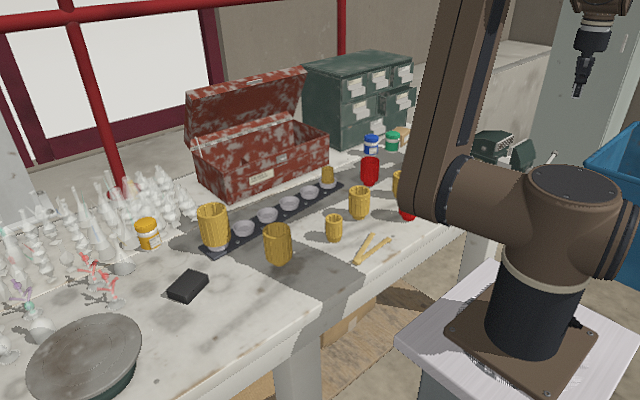

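View pics/top0.png

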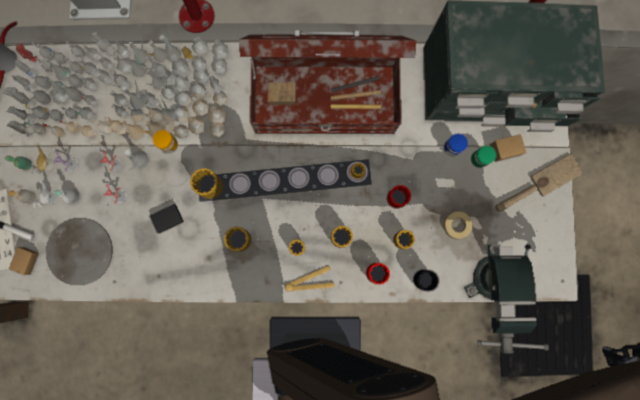

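```bash
cat > h.py <<'E'
import numpy as np, cv2
from plant import *
def ray(n,uv):
    i=camera_info(n);K=np.array(i['K']);R=np.array(i['R']);t=np.array(i['t'])
    uv=np.array(uv,float).reshape(-1,2)
    d=cv2.undistortPoints(uv.reshape(-1,1,2),K,np.array([i['k1'],0,0,0,0.])).reshape(-1,2)
    return -R.T@t, np.c_[d,np.ones(len(d))]@R
def onz(n,uv,z):
    c,d=ray(n,uv); return c+d*((z-c[2])/d[:,2])[:,None]
def pix(n,X):
    i=camera_info(n);R=np.array(i['R'])
    return cv2.projectPoints(np.array(X,float).reshape(-1,1,3),cv2.Rodrigues(R)[0],np.array(i['t']),np.array(i['K']),np.array([i['k1'],0,0,0,0.]))[0].reshape(-1,2)
def brass(im):
    h=cv2.cvtColor(im,cv2.COLOR_RGB2HSV)
    return cv2.inRange(h,(15,110,60),(32,255,255))
E
python3 - <<'E'
from h import *
im=read_camera("top"); m=brass(im)
m=cv2.morphologyEx(m,cv2.MORPH_CLOSE,np.ones((3,3)))
for c in cv2.findContours(m,cv2.RETR_EXTERNAL,cv2.CHAIN_APPROX_NONE)[0]:
    if cv2.contourArea(c)>60:
        (x,y),r=cv2.minEnclosingCircle(c); p=c.reshape(-1,2)
        print(np.round([x,y,r,cv2.contourArea(c)],1),cv2.boundingRect(c))
a=cv2.resize(im[145:295,185:445],None,fx=3,fy=3,interpolation=cv2.INTER_CUBIC)
cv2.imwrite("pics/c1.png",a[:,:,::-1])
# empty sockets: bright grey inside rail
g=cv2.cvtColor(im,cv2.COLOR_RGB2GRAY)
for q in cv2.HoughCircles(g[150:215,215:350],cv2.HOUGH_GRADIENT,1,20,param1=100,param2=12,minRadius=7,maxRadius=14)[0]: print(q+[215,150,0])
E
```

```text
[309.  281.2  24.3 299.5] (286, 266, 48, 25)
[ 23.  260.5  15.  438. ] (10, 248, 27, 26)
[296.4 247.    8.3 191.5] (289, 239, 16, 17)
[403.9 239.   10.3 290. ] (394, 230, 21, 19)
[237.  239.5  13.5 490.5] (224, 227, 27, 25)
[341.3 236.3  10.9 345. ] (331, 226, 22, 22)
[205.  183.5  16.2 642. ] (190, 168, 30, 31)
[357.5 170.5   7.9 168. ] (350, 163, 15, 16)
[ 40.5 158.    9.1  70. ] (37, 149, 9, 19)
[509.  147.5  15.9 448.5] (495, 136, 30, 24)
[164.5 141.   13.2 361.5] (153, 129, 25, 22)
[355.5 106.   24.6 184. ] (331, 104, 50, 5)
[327.5        174.5         10.89999962]
[239.5 183.5  11. ]
[298.5 177.5  11. ]
[268.5 180.5  11. ]
```

View pics/c1.png

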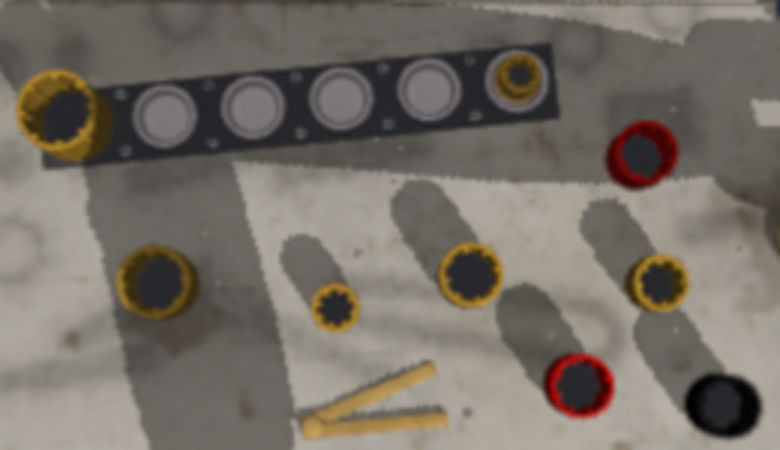

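The loose brass things that could be mistaken for one another: (296,247), (404,239), (341,236) and (237,239). They rank by width as 40, 46, 52 and 58. The red cups at (399,196) and (378,272), the black cup at (426,280) and the calipers at (309,281) are excluded. Small is at the right end of the rail (358,171), large at the left (205,183), and the crop confirms this.

Run:
```python
from h import *
print("cam",ray("top",[0,0])[0].round(3))
P=dict(m40=(296.6,247.2,59,8.2),m46=(404.6,239.2,68,10),m52=(341.8,236.2,77,10.7),m58=(236.7,238.6,86,13.))
im=read_camera("top"); m=brass(im)
for k,(u,v,h,r) in P.items():
    a=onz("top",[(u,v),(u-r,v),(u+r,v)],h/1e3)
    # scene-view check: project the rim centre
    print(k,(a[0]*1e3).round(1),"diam",round(np.linalg.norm(a[1]-a[2])*1e3,1),"scene px",pix("scene",a[0]).round(0))
s=onz("top",[(239.5,183.5),(268.5,180.5),(298.5,177.5),(327.5,174.5)],.024)*1e3
t=np.array([111,37,-37,-111.])
for j in(0,1): print(np.polyfit(t,s[:,j],1))
print(s.round(1))
for n,uv,z in(("large",(203.7,182.3),.106),("small",(358,170.5),.061)): print(n,onz("top",uv,z)*1e3)
im=read_camera("scene")
a=cv2.resize(im[150:290,180:440],None,fx=3,fy=3,interpolation=cv2.INTER_CUBIC)
for k,(u,v,h,r) in P.items():
    c=onz("top",(u,v),h/1e3)[0]; ang=np.linspace(0,6.28,60); d=int(k[1:])/2e3
    q=(pix("scene",c+d*np.c_[np.cos(ang),np.sin(ang),0*ang])-[180,150]+.5)*3
    cv2.polylines(a,[q.astype(int)],True,(0,0,255))
q=np.r_[onz("top",[(239.5,183.5),(268.5,180.5),(298.5,177.5),(327.5,174.5)],.024)]
for w in (pix("scene",q)-[180,150]+.5)*3: cv2.circle(a,tuple(int(e) for e in w),3,(255,0,0),-1)
cv2.imwrite("pics/c2.png",a[:,:,::-1])
```

```text
cam [0.398 0.01  1.275]
m40 [426.1  47.4  59. ] diam 39.4 scene px [[334. 218.]]
m46 [ 445.2 -211.6   68. ] diam 48.3 scene px [[401. 175.]]
m52 [451.9 -60.2  77. ] diam 50.8 scene px [[359. 190.]]
m58 [445.3 187.6  86. ] diam 61.3 scene px [[277. 229.]]
[-1.05438944e-01  5.97192792e+02]
[ 0.99485404 82.20155908]
[[585.5 192.3  24. ]
 [593.3 119.8  24. ]
 [601.1  44.7  24. ]
 [608.9 -28.   24. ]]
large [[575.91881285 264.55537321 106.        ]]
small [[ 612.85330463 -101.38408763   61.        ]]
```

View pics/c2.png

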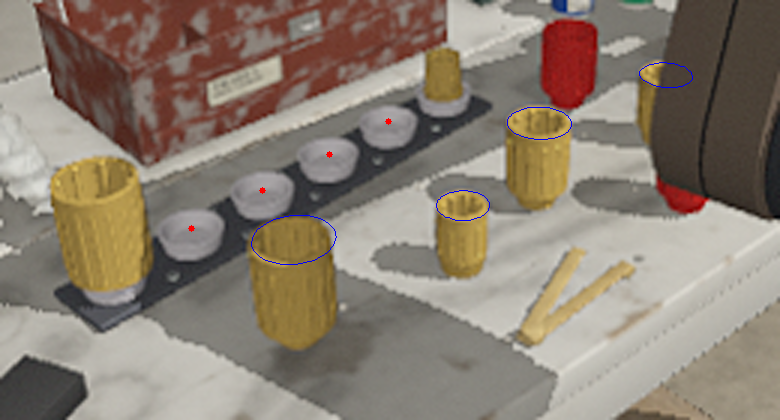

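```bash
python3 -m jog '{"travel":[[0,0,30],[0,0,30],[15,28,0],[15,28,0],[15,28,0]],"dr":[[0,0,0],[0,0,0],[0,0,5.1],[0,0,5.1],[0,0,5.1]],"jaw":[0,0,0,0,0]}' 
python3 -m jog '{"travel":[[15,28,0],[15,28,0],[15,28,0],[15,28,0],[15,28,0]],"dr":[[0,0,5.1],[0,0,5.1],[0,0,5.1],[0,0,5.1],[0,0,5.1]],"jaw":[0,0,0,0,0]}' >/dev/null
python3 -m jog '{"travel":[[15,28,0],[15,28,0],[15,29,0],[15,29,0],[15,29,0]],"dr":[[0,0,5.1],[0,0,5.1],[0,0,5.1],[0,0,5.1],[0,0,5.1]],"jaw":[0,0,0,0,0]}' >/dev/null
python3 -m jog '{"travel":[[15,29,-25],[15,29,-25],[0,0,-25],[0,0,-25],[0,0,0]],"dr":[[0,0,5.1],[0,0,5.1],[0,0,0],[0,0,0],[0,0,0]],"jaw":[0,0,0,0,0]}'
python3 - <<'E'
from h import *
from scipy.spatial.transform import Rotation as Ro
s=get_state(); print(s['eef_pos'],s['qpos'],Ro.from_quat(s['tcp_rot']).as_matrix().round(3))
E
```

```text
time: 0.67
eef_pos: [0.2663, -0.5532, 0.2625]
tcp_rot: [0.955, 0.297, 0.0, 0.001]
contact_force: [0.9, 0.3, -0.7]
opening: 1.002
time: 1.92
eef_pos: [0.4433, -0.2096, 0.1561]
tcp_rot: [0.671, 0.741, -0.001, -0.005]
contact_force: [-1.5, 0.2, -0.7]
opening: 1.002
[ 0.4432529  -0.2095657   0.15613384] [-6.48866053e-01 -7.69502200e-02  2.05769766e+00 -9.82790175e-05
  1.17156860e+00 -7.48630932e-01] [[-0.1    0.995 -0.009]
 [ 0.995  0.1    0.006]
 [ 0.007 -0.008 -1.   ]]
```

```bash
python3 -m jog '{"travel":[[2,-2,-20],[0,0,-25],[0,0,-25],[0,0,-25],[0,0,-17]],"dr":[[0,0,0],[0,0,0],[0,0,0],[0,0,0],[0,0,0]],"jaw":[0,0,0,0,0]}' 
python3 -m jog '{"travel":[[0,0,-10],[0,0,0],[0,0,0],[0,0,0],[0,0,0]],"dr":[[0,0,0],[0,0,0],[0,0,0],[0,0,0],[0,0,0]],"jaw":[0,0,80,110,140]}' 40
python3 -m jog '{"travel":[[0,0,0],[0,0,0],[0,0,0],[0,0,0],[0,0,0]],"dr":[[0,0,0],[0,0,0],[0,0,0],[0,0,0],[0,0,0]],"jaw":[180,220,255,255,255]}'
python3 - <<'E'
from h import *
for n in("scene","top"): cv2.imwrite(f"pics/{n}1.png",read_camera(n)[:,:,::-1])
a=np.vstack([cv2.imread("pics/scene1.png")[100:300,200:600],cv2.imread("pics/top1.png")[120:320,150:550]])
cv2.imwrite("pics/v1.png",cv2.resize(a,None,fx=1.5,fy=1.5))
E
```

```text
time: 2.33
eef_pos: [0.4479, -0.215, 0.0491]
tcp_rot: [0.672, 0.741, -0.0, -0.0]
contact_force: [-0.9, -0.2, -1.1]
opening: 1.0
time: 2.75
eef_pos: [0.4494, -0.2157, 0.0417]
tcp_rot: [0.672, 0.741, 0.0, 0.002]
contact_force: [-0.2, 0.5, 0.2]
opening: 0.601
time: 3.17
eef_pos: [0.4482, -0.2147, 0.0399]
tcp_rot: [0.672, 0.741, 0.0, 0.0]
contact_force: [-0.5, -0.5, -0.3]
opening: 0.001
```

View pics/v1.png

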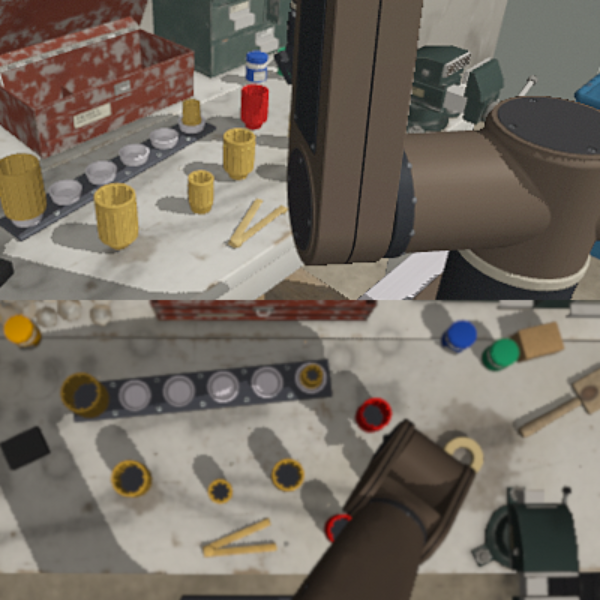

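The jaws shut completely, so nothing was gripped. I'm opening and backing up to see why.

```bash
python3 -m jog '{"travel":[[0,0,0],[0,0,0],[0,0,0],[0,0,0],[0,0,0]],"dr":[[0,0,0],[0,0,0],[0,0,0],[0,0,0],[0,0,0]],"jaw":[0,0,0,0,0]}' 
python3 -m jog '{"travel":[[0,0,25],[0,0,30],[0,0,30],[0,0,30],[0,0,0]],"dr":[[0,0,0],[0,0,0],[0,0,0],[0,0,0],[0,0,0]],"jaw":[0,0,0,0,0]}' 
python3 -m jog '{"travel":[[0,30,30],[0,35,0],[0,40,0],[0,40,0],[0,0,0]],"dr":[[0,0,0],[0,0,0],[0,0,0],[0,0,0],[0,0,0]],"jaw":[0,0,0,0,0]}'
python3 - <<'E'
from h import *
for n in("scene","top"): cv2.imwrite(f"pics/{n}2.png",read_camera(n)[:,:,::-1])
a=np.vstack([cv2.imread("pics/scene2.png")[100:300,200:600],cv2.imread("pics/top2.png")[120:320,150:550]])
cv2.imwrite("pics/v2.png",cv2.resize(a,None,fx=1.5,fy=1.5))
E
```

```text
time: 3.68
eef_pos: [0.4482, -0.2147, 0.0398]
tcp_rot: [0.672, 0.741, -0.0, -0.0]
contact_force: [0.3, 0.1, 0.6]
opening: 0.71
time: 4.1
eef_pos: [0.4518, -0.2173, 0.1622]
tcp_rot: [0.671, 0.741, 0.001, 0.006]
contact_force: [0.8, -0.8, 1.0]
opening: 1.001
time: 4.52
eef_pos: [0.4474, -0.0647, 0.1838]
tcp_rot: [0.669, 0.743, 0.001, -0.001]
contact_force: [0.8, -0.2, 0.3]
opening: 1.002
```

View pics/v2.png

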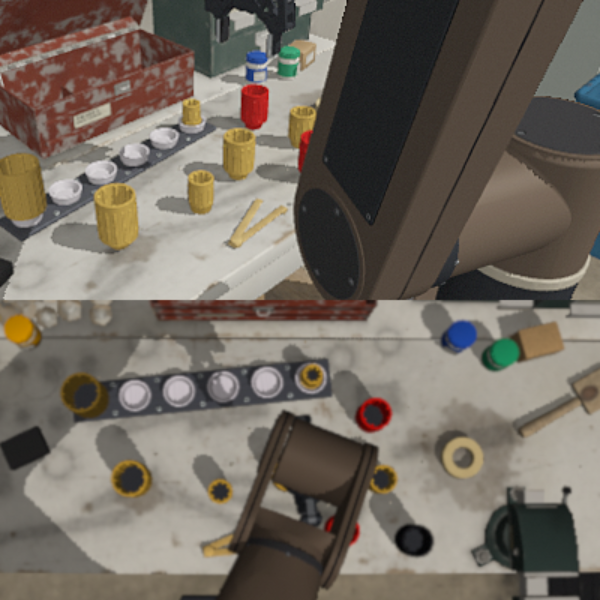

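Run:
```python
from h import *
s=get_state();p=s['eef_pos'];print(p,s['qpos'])
A=[]
for n in("scene","top"):
    a=cv2.imread(f"pics/{n}2.png"); q=pix(n,[p,p+[0,0,.1]]); print(n,q)
    u,v=q[0].astype(int); y0=max(v-60,0);x0=u-80
    b=cv2.resize(a[y0:y0+150,x0:x0+160],(640,600)) if 0 else a[y0:y0+140,x0:x0+180]
    b=cv2.resize(b,None,fx=4,fy=4,interpolation=cv2.INTER_CUBIC)[:560,:400+320]
    for w in (q-[x0,y0]+.5)*4: cv2.drawMarker(b,tuple(int(e) for e in w),(255,0,255),0,14)
    A.append(cv2.resize(b,None,fx=.55,fy=.55))
cv2.imwrite("pics/v3.png",np.hstack(A))
```

```text
[ 0.44799848 -0.06886596  0.18400831] [-3.76801200e-01 -2.06138215e-01  2.11838130e+00 -3.60250809e-04
  1.22924062e+00 -4.78360375e-01]
scene [[364.43564436 149.56763097]
 [365.89726689 107.38053042]]
top [[348.69580413 235.78123355]
 [352.37088711 233.46028287]]
```

View pics/v3.png

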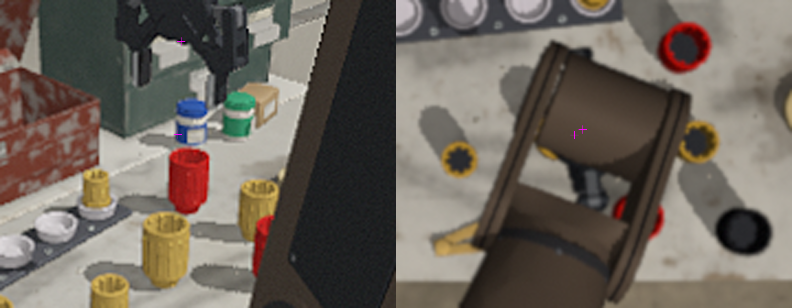

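Run:
```python
from h import *
from scipy.spatial.transform import Rotation as Ro
s=get_state();p=s['eef_pos'];R=Ro.from_quat(s['tcp_rot']).as_matrix()
a=cv2.imread("pics/scene2.png"); x0,y0=284,85
b=cv2.resize(a[y0:y0+100,x0:x0+130],None,fx=6,fy=6,interpolation=cv2.INTER_CUBIC)
for z in(.013,.043):
  q=pix("scene",[p+sg*.045*R[:,1]+[0,0,z] for sg in(1,-1)]); print(z,q.round(1))
  for w in (q-[x0,y0]+.5)*6: cv2.drawMarker(b,tuple(int(e) for e in w),(255,0,255) if z<.02 else (0,255,255),0,14)
cv2.imwrite("pics/v4.png",b)
```

```text
0.013 [[349.4 139.3]
 [380.7 149.7]]
0.043 [[349.6 127.2]
 [381.4 137.1]]
```

View pics/v4.png

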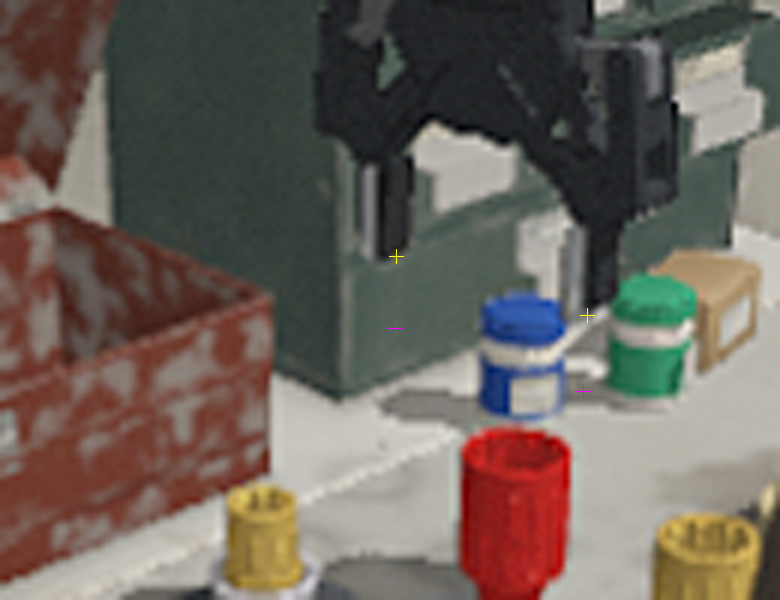

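The scene view puts the finger tips about 29 mm above where the reported TCP says they should be. That explains the closing over the rim at 46. I'll move over mould 52, which is in view, and check the height before committing.

```bash
python3 -m jog '{"travel":[[4,9,-25],[0,0,-35],[0,0,-35],[0,0,-25],[0,0,0]],"dr":[[0,0,0],[0,0,0],[0,0,0],[0,0,0],[0,0,0]],"jaw":[0,0,0,0,0]}' >/dev/null
python3 -m jog '{"travel":[[0,0,0],[0,0,0]],"dr":[[0,0,0],[0,0,0]],"jaw":[0,0]}'
cat > look.py <<'E'
import sys
from h import *
from scipy.spatial.transform import Rotation as Ro
# overlay: predicted open tips with the z offset given, on a scene crop
name,zo=sys.argv[1],float(sys.argv[2])/1e3
a=read_camera("scene")[:,:,::-1].copy(); s=get_state();p=s['eef_pos'];R=Ro.from_quat(s['tcp_rot']).as_matrix()
q=pix("scene",[p+sg*.045*R[:,1]+[0,0,zo] for sg in(1,-1)]); x0,y0=[int(e) for e in q.mean(0)-[65,55]]
x0=min(max(x0,0),510);y0=max(y0,0)
b=cv2.resize(a[y0:y0+100,x0:x0+130],None,fx=5,fy=5,interpolation=cv2.INTER_CUBIC)
for w in (q-[x0,y0]+.5)*5: cv2.drawMarker(b,tuple(int(e) for e in w),(255,0,255),0,14)
cv2.imwrite(f"pics/{name}.png",b); print(p.round(4),s['opening'],(x0,y0))
E
python3 look.py v5 42
```

```text
time: 5.2
eef_pos: [0.4535, -0.0625, 0.0658]
tcp_rot: [0.672, 0.741, 0.0, 0.001]
contact_force: [-0.1, -0.1, -0.0]
opening: 1.0
[ 0.454  -0.0625  0.0665] 1.0014759497315346 (295, 123)
```

View pics/v5.png

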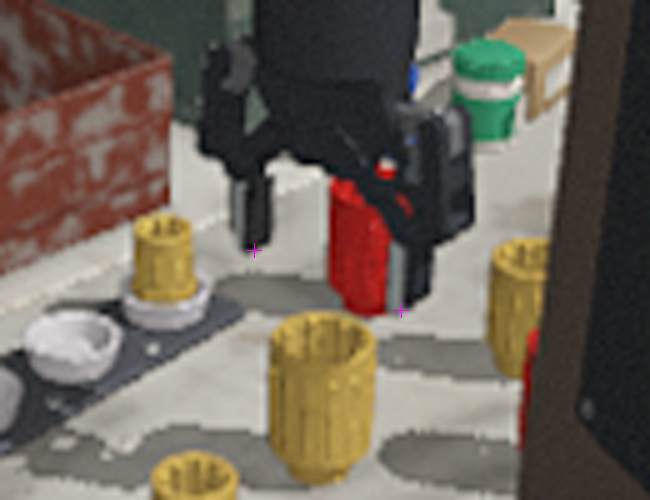

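```bash
python3 -m jog '{"travel":[[-2,2,-15],[0,0,-15],[0,0,-15],[0,0,-7],[0,0,0]],"dr":[[0,0,0],[0,0,0],[0,0,0],[0,0,0],[0,0,0]],"jaw":[0,0,0,0,0]}'
python3 -m jog '{"travel":[[0,0,0],[0,0,0],[0,0,0],[0,0,0],[0,0,0]],"dr":[[0,0,0],[0,0,0],[0,0,0],[0,0,0],[0,0,0]],"jaw":[40,60,80,100,120]}' 40
python3 -m jog '{"travel":[[0,0,0],[0,0,0],[0,0,0],[0,0,0],[0,0,0]],"dr":[[0,0,0],[0,0,0],[0,0,0],[0,0,0],[0,0,0]],"jaw":[150,200,255,255,255]}'
python3 look.py v6 42
```

```text
time: 5.67
eef_pos: [0.4503, -0.0595, 0.0125]
tcp_rot: [0.672, 0.741, -0.0, -0.0]
contact_force: [0.5, -0.1, -0.2]
opening: 1.003
time: 6.08
eef_pos: [0.4517, -0.0597, 0.0137]
tcp_rot: [0.672, 0.741, 0.001, 0.001]
contact_force: [-0.3, 1.0, 4.3]
opening: 0.589
time: 6.5
eef_pos: [0.4517, -0.0597, 0.0136]
tcp_rot: [0.672, 0.741, 0.001, 0.001]
contact_force: [0.9, 1.0, 5.9]
opening: 0.585
[ 0.4517 -0.0597  0.0136] 0.5858437236839503 (294, 143)
```

View pics/v6.png

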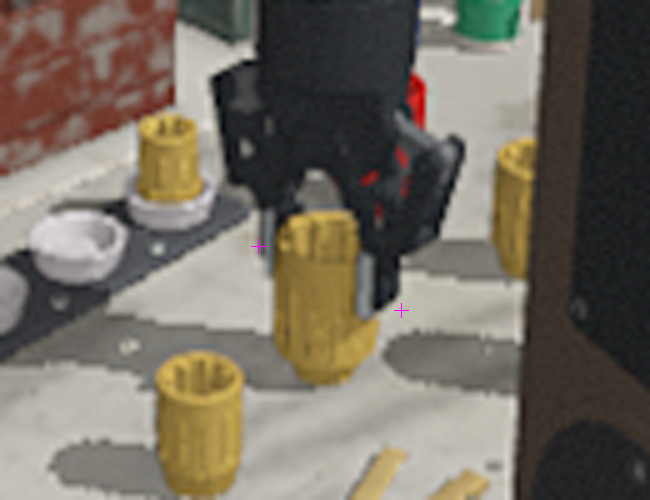

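Mould 52 is gripped: opening 0.586 gives 50 mm over the flutes. Lifting and carrying it to the second socket from the large end, about (593, 119).

```bash
python3 -m jog '{"travel":[[0,0,10],[0,0,25],[0,0,25],[0,0,20],[0,0,0]],"dr":[[0,0,0],[0,0,0],[0,0,0],[0,0,0],[0,0,0]],"jaw":[255,255,255,255,255]}'
python3 -m jog '{"travel":[[10,12,0],[18,23,0],[18,23,0],[18,23,0],[18,23,0]],"dr":[[0,0,0],[0,0,0],[0,0,0],[0,0,0],[0,0,0]],"jaw":[255,255,255,255,255]}'
python3 -m jog '{"travel":[[18,23,0],[18,23,0],[16,20,0],[8,9,0],[0,0,0]],"dr":[[0,0,0],[0,0,0],[0,0,0],[0,0,0],[0,0,0]],"jaw":[255,255,255,255,255]}'
python3 -m jog '{"travel":[[0,0,0],[0,0,0],[0,0,0]],"dr":[[0,0,0],[0,0,0],[0,0,0]],"jaw":[255,255,255]}'
```

```text
time: 6.97
eef_pos: [0.4523, -0.06, 0.096]
tcp_rot: [0.671, 0.741, 0.001, 0.003]
contact_force: [1.1, 0.6, -3.1]
opening: 0.588
time: 7.38
eef_pos: [0.5308, 0.046, 0.0897]
tcp_rot: [0.672, 0.741, -0.001, -0.002]
contact_force: [-0.4, -0.6, -3.3]
opening: 0.586
time: 7.8
eef_pos: [0.5919, 0.1213, 0.0901]
tcp_rot: [0.671, 0.742, -0.001, -0.001]
contact_force: [-1.1, -0.1, -2.6]
opening: 0.59
time: 8.05
eef_pos: [0.591, 0.1187, 0.0915]
tcp_rot: [0.672, 0.741, -0.001, -0.001]
contact_force: [0.2, -0.5, -3.4]
opening: 0.591
```

```bash
python3 -m jog '{"travel":[[2,0,-12],[0,0,-18],[0,0,-13],[0,0,0],[0,0,0]],"dr":[[0,0,0],[0,0,0],[0,0,0],[0,0,0],[0,0,0]],"jaw":[255,255,255,255,255]}'
python3 look.py v7 42
```

```text
time: 8.47
eef_pos: [0.5926, 0.1193, 0.0474]
tcp_rot: [0.672, 0.741, -0.001, -0.001]
contact_force: [-0.7, 1.1, -3.6]
opening: 0.587
[0.5939 0.1195 0.0488] 0.5867790435844116 (199, 134)
```

View pics/v7.png

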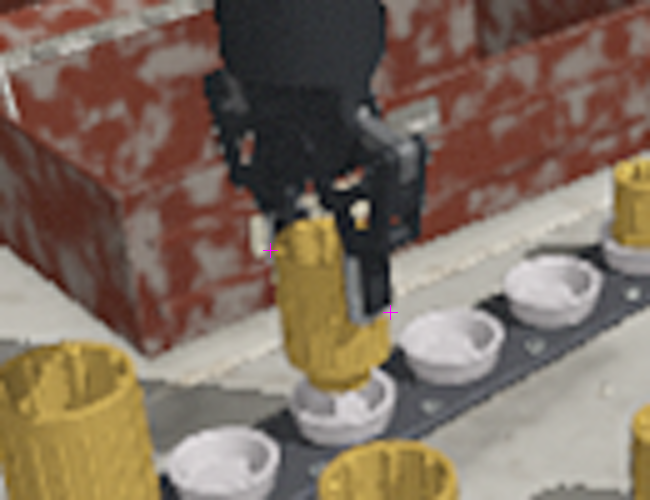

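Scene shows the foot bottom at crop (342,385), straight above the socket mouth centred on (343,395), so it is aligned. Lowering.

```bash
python3 -m jog '{"travel":[[0,0,-8],[0,0,-7],[0,0,-4],[0,0,-2],[0,0,0]],"dr":[[0,0,0],[0,0,0],[0,0,0],[0,0,0],[0,0,0]],"jaw":[255,255,255,255,255]}'
python3 -m jog '{"travel":[[0,0,-1],[0,0,0],[0,0,-1],[0,0,0],[0,0,0]],"dr":[[0,0,0],[0,0,0],[0,0,0],[0,0,0],[0,0,0]],"jaw":[255,255,255,255,255]}'
```

```text
time: 8.93
eef_pos: [0.5936, 0.1198, 0.0274]
tcp_rot: [0.672, 0.741, -0.001, -0.001]
contact_force: [-0.7, 0.1, -3.6]
opening: 0.588
time: 9.35
eef_pos: [0.5943, 0.1198, 0.0265]
tcp_rot: [0.672, 0.741, 0.0, 0.0]
contact_force: [-0.8, -0.5, -3.8]
opening: 0.589
```

```bash
for k in 1 2; do python3 -m jog '{"travel":[[0,0,-1],[0,0,0],[0,0,0]],"dr":[[0,0,0],[0,0,0],[0,0,0]],"jaw":[255,255,255]}'; done
```

```text
time: 9.6
eef_pos: [0.5941, 0.1197, 0.0253]
tcp_rot: [0.672, 0.741, -0.0, -0.0]
contact_force: [0.3, -0.6, -2.8]
opening: 0.585
time: 9.85
eef_pos: [0.5944, 0.1197, 0.0247]
tcp_rot: [0.672, 0.741, 0.0, 0.0]
contact_force: [-0.4, -0.6, -1.4]
opening: 0.588
```

```bash
python3 -m jog '{"travel":[[0,0,0],[0,0,0],[0,0,0],[0,0,0],[0,0,0]],"dr":[[0,0,0],[0,0,0],[0,0,0],[0,0,0],[0,0,0]],"jaw":[95,85,70,40,0]}'
python3 -m jog '{"travel":[[0,0,0],[0,0,0],[0,0,0],[0,0,20],[0,0,30]],"dr":[[0,0,0],[0,0,0],[0,0,0],[0,0,0],[0,0,0]],"jaw":[0,0,0,0,0]}'
python3 -m jog '{"travel":[[0,0,35],[0,0,35],[-20,0,20],[0,0,0]],"dr":[[0,0,0],[0,0,0],[0,0,0],[0,0,0]],"jaw":[0,0,0,0]}'
python3 look.py v8 42
```

```text
time: 10.27
eef_pos: [0.5945, 0.1198, 0.0245]
tcp_rot: [0.672, 0.741, 0.0, 0.0]
contact_force: [-0.5, -0.1, 0.4]
opening: 0.961
time: 10.68
eef_pos: [0.5909, 0.1196, 0.0708]
tcp_rot: [0.672, 0.741, -0.003, -0.003]
contact_force: [0.1, -0.7, 0.3]
opening: 0.997
time: 11.02
eef_pos: [0.576, 0.1202, 0.171]
tcp_rot: [0.671, 0.741, 0.003, 0.003]
contact_force: [0.3, 0.8, -0.3]
opening: 1.0
[0.5754 0.12   0.1678] 1.001239072941843 (198, 91)
```

Run:
```python
from h import *
im=read_camera("top"); cv2.imwrite("pics/top3.png",im[:,:,::-1]); im2=read_camera("scene")
a=np.vstack([im[145:295,185:445],im2[130:280,160:420]])
cv2.imwrite("pics/v8.png",cv2.resize(a,None,fx=2,fy=2,interpolation=cv2.INTER_CUBIC)[:,:,::-1])
```

```text
(no output)
```

View pics/v8.png

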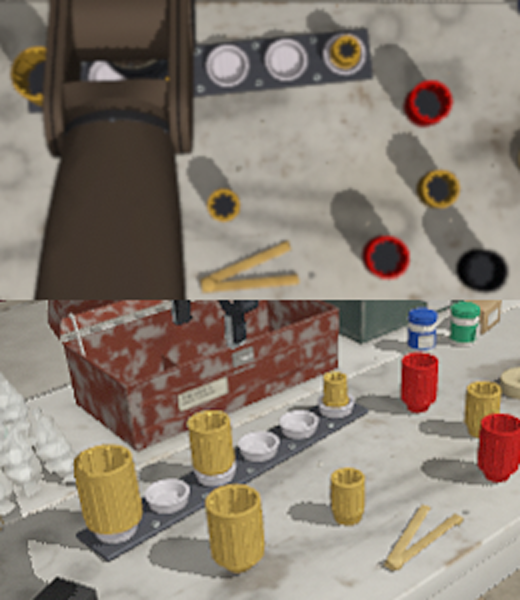

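52 stands upright in its socket, and all the others are untouched. Next is 58 at (445,188).

```bash
python3 -m jog '{"travel":[[-25,13,0],[-25,13,0],[-25,13,0],[-25,13,0],[-20,10,-15]],"dr":[[0,0,0],[0,0,0],[0,0,0],[0,0,0],[0,0,0]],"jaw":[0,0,0,0,0]}' >/dev/null
python3 -m jog '{"travel":[[-10,6,-25],[0,0,-35],[0,0,0],[0,0,0]],"dr":[[0,0,0],[0,0,0],[0,0,0],[0,0,0]],"jaw":[0,0,0,0]}'
```

```text
time: 11.92
eef_pos: [0.4415, 0.1872, 0.086]
tcp_rot: [0.672, 0.741, -0.003, -0.002]
contact_force: [1.0, 0.8, 0.9]
opening: 1.002
```

```bash
python3 -m jog '{"travel":[[3,0,-15],[0,0,-18],[0,0,-18],[0,0,-11],[0,0,0]],"dr":[[0,0,0],[0,0,0],[0,0,0],[0,0,0],[0,0,0]],"jaw":[0,0,0,0,0]}'
python3 -m jog '{"travel":[[0,0,0],[0,0,0],[0,0,0],[0,0,0],[0,0,0]],"dr":[[0,0,0],[0,0,0],[0,0,0],[0,0,0],[0,0,0]],"jaw":[30,45,60,75,90]}' 40
python3 -m jog '{"travel":[[0,0,0],[0,0,0],[0,0,0],[0,0,0],[0,0,0]],"dr":[[0,0,0],[0,0,0],[0,0,0],[0,0,0],[0,0,0]],"jaw":[120,180,255,255,255]}' 50
```

```text
time: 12.33
eef_pos: [0.4465, 0.1872, 0.026]
tcp_rot: [0.672, 0.741, -0.001, -0.001]
contact_force: [-0.4, 0.4, -0.1]
opening: 0.999
time: 12.75
eef_pos: [0.4477, 0.1879, 0.0288]
tcp_rot: [0.672, 0.741, 0.0, 0.0]
contact_force: [-1.9, -0.5, 4.9]
opening: 0.665
time: 13.17
eef_pos: [0.4477, 0.1879, 0.0289]
tcp_rot: [0.671, 0.741, 0.0, 0.0]
contact_force: [-2.6, -0.3, 5.3]
opening: 0.668
```

```bash
python3 -m jog '{"travel":[[0,0,10],[0,0,25],[0,0,25],[0,0,20],[0,0,10]],"dr":[[0,0,0],[0,0,0],[0,0,0],[0,0,0],[0,0,0]],"jaw":[255,255,255,255,255]}'
python3 -m jog '{"travel":[[10,0,0],[23,1,0],[25,1,0],[25,1,0],[25,1,0]],"dr":[[0,0,0],[0,0,0],[0,0,0],[0,0,0],[0,0,0]],"jaw":[255,255,255,255,255]}'
python3 -m jog '{"travel":[[20,1,0],[10,0,0],[0,0,0],[0,0,0],[0,0,0]],"dr":[[0,0,0],[0,0,0],[0,0,0],[0,0,0],[0,0,0]],"jaw":[255,255,255,255,255]}'
```

```text
time: 13.58
eef_pos: [0.4485, 0.1881, 0.1204]
tcp_rot: [0.672, 0.741, 0.002, 0.001]
contact_force: [0.6, 0.4, -2.9]
opening: 0.658
time: 14.0
eef_pos: [0.5555, 0.1915, 0.1151]
tcp_rot: [0.672, 0.741, -0.001, -0.001]
contact_force: [0.1, -0.3, -2.4]
opening: 0.664
time: 14.42
eef_pos: [0.5836, 0.1927, 0.116]
tcp_rot: [0.671, 0.741, -0.001, -0.001]
contact_force: [0.1, -0.7, -3.0]
opening: 0.664
```

```bash
python3 -m jog '{"travel":[[2,0,-12],[0,0,-18],[0,0,-18],[0,0,-10],[0,0,0]],"dr":[[0,0,0],[0,0,0],[0,0,0],[0,0,0],[0,0,0]],"jaw":[255,255,255,255,255]}'
python3 -m jog '{"travel":[[0,0,-5],[0,0,-4],[0,0,-3],[0,0,0],[0,0,0]],"dr":[[0,0,0],[0,0,0],[0,0,0],[0,0,0],[0,0,0]],"jaw":[255,255,255,255,255]}'
```

```text
time: 14.83
eef_pos: [0.5838, 0.1924, 0.0553]
tcp_rot: [0.671, 0.741, -0.003, -0.002]
contact_force: [-0.7, -0.0, -3.9]
opening: 0.659
time: 15.25
eef_pos: [0.5875, 0.1928, 0.0477]
tcp_rot: [0.672, 0.741, 0.0, 0.0]
contact_force: [-0.1, 0.1, -2.8]
opening: 0.663
```

```bash
python3 -m jog '{"travel":[[-1,0,-3],[0,0,-2],[0,0,-1],[0,0,0],[0,0,0]],"dr":[[0,0,0],[0,0,0],[0,0,0],[0,0,0],[0,0,0]],"jaw":[255,255,255,255,255]}'
for k in 1 2; do python3 -m jog '{"travel":[[0,0,-1],[0,0,0],[0,0,0]],"dr":[[0,0,0],[0,0,0],[0,0,0]],"jaw":[255,255,255]}'; done
```

```text
time: 15.67
eef_pos: [0.5861, 0.1927, 0.0412]
tcp_rot: [0.672, 0.741, -0.0, -0.0]
contact_force: [-0.5, -0.6, -2.7]
opening: 0.665
time: 15.92
eef_pos: [0.5864, 0.1927, 0.0404]
tcp_rot: [0.672, 0.741, 0.0, 0.0]
contact_force: [-0.4, 0.3, -3.0]
opening: 0.666
time: 16.17
eef_pos: [0.5865, 0.1927, 0.04]
tcp_rot: [0.672, 0.741, 0.0, 0.0]
contact_force: [-1.9, -1.0, 1.2]
opening: 0.662
```

Touchdown came at the expected height: z 40.0, against 28.9 + 11. Releasing and heading for 46.

```bash
python3 -m jog '{"travel":[[0,0,0],[0,0,0],[0,0,0],[0,0,0],[0,0,0]],"dr":[[0,0,0],[0,0,0],[0,0,0],[0,0,0],[0,0,0]],"jaw":[75,65,50,30,0]}'
python3 -m jog '{"travel":[[0,0,0],[0,0,0],[0,0,0],[0,0,20],[0,0,30]],"dr":[[0,0,0],[0,0,0],[0,0,0],[0,0,0],[0,0,0]],"jaw":[0,0,0,0,0]}'
python3 -m jog '{"travel":[[0,0,35],[0,0,35],[-10,-20,10],[-10,-30,0],[-12,-38,0]],"dr":[[0,0,0],[0,0,0],[0,0,0],[0,0,0],[0,0,0]],"jaw":[0,0,0,0,0]}'
python3 -m jog '{"travel":[[-12,-38,0],[-12,-38,0],[-12,-38,0],[-12,-38,0],[-12,-38,0]],"dr":[[0,0,0],[0,0,0],[0,0,0],[0,0,0],[0,0,0]],"jaw":[0,0,0,0,0]}'
python3 -m jog '{"travel":[[-12,-38,0],[-12,-38,0],[-12,-34,0],[-10,-20,0],[0,0,0]],"dr":[[0,0,0],[0,0,0],[0,0,0],[0,0,0],[0,0,0]],"jaw":[0,0,0,0,0]}'
python3 - <<'E'
from h import *
im=read_camera("top"); im2=read_camera("scene")
a=np.vstack([im[145:295,185:445],im2[130:280,160:420]])
cv2.imwrite("pics/v9.png",cv2.resize(a,None,fx=2,fy=2,interpolation=cv2.INTER_CUBIC)[:,:,::-1])
s=get_state(); print(s['eef_pos'],s['tcp_rot'])
E
```

```text
time: 16.58
eef_pos: [0.5864, 0.1929, 0.0395]
tcp_rot: [0.672, 0.741, 0.0, 0.0]
contact_force: [-0.5, -0.3, 0.8]
opening: 0.989
time: 17.0
eef_pos: [0.583, 0.1922, 0.0856]
tcp_rot: [0.672, 0.741, -0.003, -0.003]
contact_force: [-0.4, -0.1, 0.6]
opening: 1.0
time: 17.42
eef_pos: [0.555, 0.1052, 0.1714]
tcp_rot: [0.67, 0.742, 0.002, 0.001]
contact_force: [0.2, -0.9, -0.6]
opening: 1.003
time: 17.83
eef_pos: [0.4933, -0.0868, 0.1695]
tcp_rot: [0.671, 0.741, 0.0, 0.0]
contact_force: [1.1, -0.8, 0.3]
opening: 1.001
time: 18.25
eef_pos: [0.4468, -0.2188, 0.1695]
tcp_rot: [0.673, 0.739, -0.001, 0.0]
contact_force: [-0.3, 1.0, 0.1]
opening: 0.996
[ 0.44789191 -0.2157322   0.16930951] [ 6.72410420e-01  7.40178466e-01  2.48859521e-04 -5.76084142e-05]
```

View pics/v9.png

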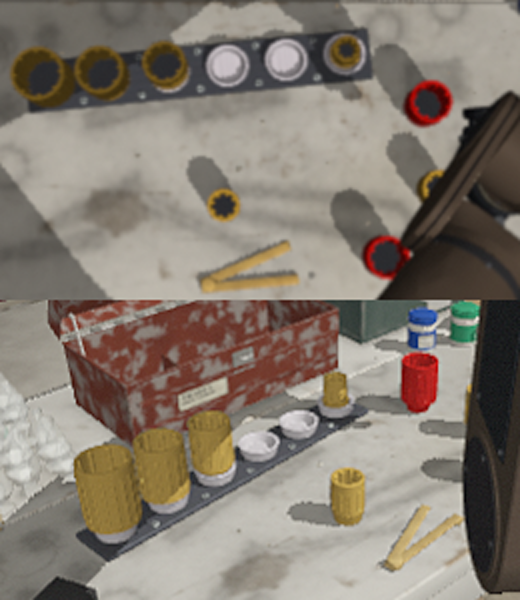

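58 and 52 are seated upright beside large. Descending on 46.

```bash
python3 -m jog '{"travel":[[-3,4,-20],[0,0,-30],[0,0,-30],[0,0,-25],[0,0,0]],"dr":[[0,0,0],[0,0,0],[0,0,0],[0,0,0],[0,0,0]],"jaw":[0,0,0,0,0]}'
python3 -m jog '{"travel":[[0,0,-15],[0,0,-18],[0,0,-16],[0,0,-9],[0,0,0]],"dr":[[0,0,0],[0,0,0],[0,0,0],[0,0,0],[0,0,0]],"jaw":[0,0,0,0,0]}'
python3 -m jog '{"travel":[[0,0,0],[0,0,0],[0,0,0],[0,0,0],[0,0,0]],"dr":[[0,0,0],[0,0,0],[0,0,0],[0,0,0],[0,0,0]],"jaw":[40,70,90,110,125]}' 40
python3 -m jog '{"travel":[[0,0,0],[0,0,0],[0,0,0],[0,0,0],[0,0,0]],"dr":[[0,0,0],[0,0,0],[0,0,0],[0,0,0],[0,0,0]],"jaw":[160,200,255,255,255]}' 40
```

```text
time: 18.77
eef_pos: [0.4419, -0.207, 0.0588]
tcp_rot: [0.671, 0.742, -0.0, -0.006]
contact_force: [-1.5, 0.1, -2.1]
opening: 0.999
time: 19.18
eef_pos: [0.4447, -0.2099, 0.0054]
tcp_rot: [0.671, 0.741, -0.0, -0.001]
contact_force: [0.2, 0.5, 0.2]
opening: 1.007
time: 19.6
eef_pos: [0.4461, -0.2118, 0.0077]
tcp_rot: [0.672, 0.741, 0.0, 0.001]
contact_force: [0.2, 1.0, 4.5]
opening: 0.529
time: 20.02
eef_pos: [0.4461, -0.2119, 0.0076]
tcp_rot: [0.672, 0.741, 0.0, 0.001]
contact_force: [0.4, 0.4, 6.0]
opening: 0.533
```

```bash
python3 -m jog '{"travel":[[0,0,10],[0,0,25],[0,0,25],[0,0,20],[0,0,10]],"dr":[[0,0,0],[0,0,0],[0,0,0],[0,0,0],[0,0,0]],"jaw":[255,255,255,255,255]}'
python3 -m jog '{"travel":[[8,13,0],[17,28,0],[17,28,0],[17,28,0],[17,28,0]],"dr":[[0,0,0],[0,0,0],[0,0,0],[0,0,0],[0,0,0]],"jaw":[255,255,255,255,255]}' >/dev/null
python3 -m jog '{"travel":[[17,28,0],[17,28,0],[17,28,0],[17,28,0],[11,20,0]],"dr":[[0,0,0],[0,0,0],[0,0,0],[0,0,0],[0,0,0]],"jaw":[255,255,255,255,255]}' >/dev/null
python3 -m jog '{"travel":[[0,0,0],[0,0,0],[0,0,0]],"dr":[[0,0,0],[0,0,0],[0,0,0]],"jaw":[255,255,255]}'
```

```text
time: 20.43
eef_pos: [0.446, -0.2119, 0.0989]
tcp_rot: [0.672, 0.741, 0.0, 0.002]
contact_force: [0.2, -0.4, -2.7]
opening: 0.535
time: 21.52
eef_pos: [0.599, 0.0454, 0.0951]
tcp_rot: [0.671, 0.741, -0.001, -0.001]
contact_force: [-0.1, -0.1, -2.9]
opening: 0.531
```

Down 95 → about 19: most of it first, then in small steps.

```bash
python3 -m jog '{"travel":[[2,0,-12],[0,0,-18],[0,0,-18],[0,0,-10],[0,0,0]],"dr":[[0,0,0],[0,0,0],[0,0,0],[0,0,0],[0,0,0]],"jaw":[255,255,255,255,255]}'
python3 -m jog '{"travel":[[0,0,-5],[0,0,-3],[0,0,-2],[0,0,0],[0,0,0]],"dr":[[0,0,0],[0,0,0],[0,0,0],[0,0,0],[0,0,0]],"jaw":[255,255,255,255,255]}'
python3 -m jog '{"travel":[[0,0,-2],[0,0,-1],[0,0,0],[0,0,0],[0,0,0]],"dr":[[0,0,0],[0,0,0],[0,0,0],[0,0,0],[0,0,0]],"jaw":[255,255,255,255,255]}'
```

```text
time: 21.93
eef_pos: [0.5989, 0.045, 0.0343]
tcp_rot: [0.672, 0.74, -0.002, -0.003]
contact_force: [-0.7, -0.7, -2.2]
opening: 0.539
time: 22.35
eef_pos: [0.6026, 0.0457, 0.0289]
tcp_rot: [0.672, 0.741, 0.0, 0.0]
contact_force: [-0.3, -1.0, -2.8]
opening: 0.535
time: 22.77
eef_pos: [0.6022, 0.0458, 0.0253]
tcp_rot: [0.672, 0.741, 0.0, 0.0]
contact_force: [0.8, -0.3, -3.3]
opening: 0.535
```

```bash
python3 -m jog '{"travel":[[-1,0,-2],[0,0,-2],[0,0,-1],[0,0,0],[0,0,0]],"dr":[[0,0,0],[0,0,0],[0,0,0],[0,0,0],[0,0,0]],"jaw":[255,255,255,255,255]}'
for k in 1 2; do python3 -m jog '{"travel":[[0,0,-1],[0,0,0],[0,0,0]],"dr":[[0,0,0],[0,0,0],[0,0,0]],"jaw":[255,255,255]}'; done
```

```text
time: 23.18
eef_pos: [0.601, 0.0457, 0.0201]
tcp_rot: [0.672, 0.741, -0.0, -0.0]
contact_force: [0.4, -0.3, -3.9]
opening: 0.534
time: 23.43
eef_pos: [0.6012, 0.0457, 0.0193]
tcp_rot: [0.672, 0.741, -0.0, -0.0]
contact_force: [-0.7, -0.3, -3.2]
opening: 0.532
time: 23.68
eef_pos: [0.6015, 0.0458, 0.0187]
tcp_rot: [0.672, 0.741, 0.0, 0.0]
contact_force: [-1.2, -0.6, -0.5]
opening: 0.532
```

```bash
python3 -m jog '{"travel":[[0,0,0],[0,0,0],[0,0,0],[0,0,0],[0,0,0]],"dr":[[0,0,0],[0,0,0],[0,0,0],[0,0,0],[0,0,0]],"jaw":[110,100,80,50,0]}'
python3 -m jog '{"travel":[[0,0,0],[0,0,0],[0,0,0],[0,0,20],[0,0,30]],"dr":[[0,0,0],[0,0,0],[0,0,0],[0,0,0],[0,0,0]],"jaw":[0,0,0,0,0]}'
python3 -m jog '{"travel":[[0,0,35],[0,0,25],[-20,0,0],[-30,0,0],[-30,0,0]],"dr":[[0,0,0],[0,0,0],[0,0,0],[0,0,0],[0,0,0]],"jaw":[0,0,0,0,0]}'
python3 -m jog '{"travel":[[-30,0,0],[-30,1,0],[-25,1,0],[-10,0,0],[0,0,0]],"dr":[[0,0,0],[0,0,0],[0,0,0],[0,0,0],[0,0,0]],"jaw":[0,0,0,0,0]}'
python3 -m jog '{"travel":[[0,0,-20],[0,0,-25],[0,0,-20],[0,0,0],[0,0,0]],"dr":[[0,0,0],[0,0,0],[0,0,0],[0,0,0],[0,0,0]],"jaw":[0,0,0,0,0]}'
python3 -c "
from h import *
s=get_state();print(s['eef_pos'],s['qpos'])
im=read_camera('scene')[130:280,160:420]
cv2.imwrite('pics/v10.png',cv2.resize(im,None,fx=3,fy=3,interpolation=cv2.INTER_CUBIC)[:,:,::-1])"
```

```text
time: 24.1
eef_pos: [0.6014, 0.0457, 0.0185]
tcp_rot: [0.672, 0.741, 0.0, 0.0]
contact_force: [-0.0, -0.3, -0.5]
opening: 0.924
time: 24.52
eef_pos: [0.5979, 0.046, 0.0648]
tcp_rot: [0.672, 0.741, -0.003, -0.003]
contact_force: [-0.0, 0.4, -0.7]
opening: 0.999
time: 24.93
eef_pos: [0.521, 0.0456, 0.1292]
tcp_rot: [0.672, 0.741, 0.001, 0.001]
contact_force: [-1.1, -0.2, 0.2]
opening: 1.001
time: 25.35
eef_pos: [0.4241, 0.0481, 0.1279]
tcp_rot: [0.671, 0.741, -0.0, -0.0]
contact_force: [-0.5, 0.2, -0.2]
opening: 0.997
time: 25.77
eef_pos: [0.426, 0.0478, 0.0627]
tcp_rot: [0.672, 0.741, -0.001, -0.001]
contact_force: [-0.1, -0.0, 0.5]
opening: 1.0
[0.42600715 0.04775131 0.06268364] [-1.25993929e-01 -9.96368670e-02  2.26904580e+00  2.26170381e-05
  9.74510378e-01 -2.24059766e-01]
```

View pics/v10.png

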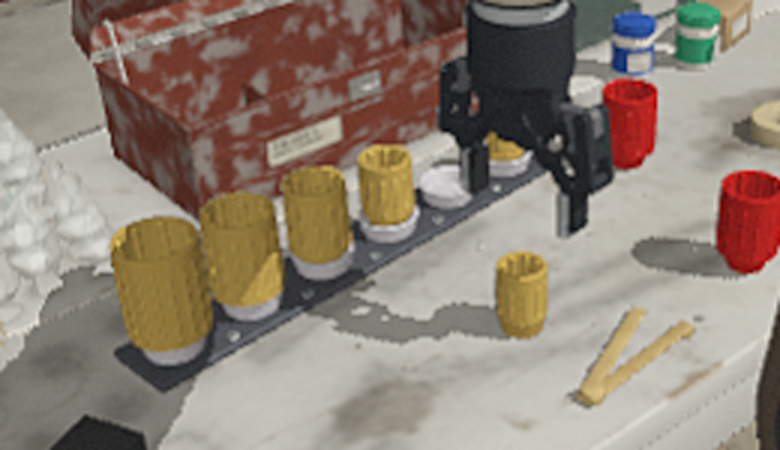

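46 is seated, and the jaws are centred over mould 40 (finger midpoint at crop x≈523, mould at x≈522). Descending.

```bash
python3 -m jog '{"travel":[[0,0,-15],[0,0,-18],[0,0,-18],[0,0,-11],[0,0,-2]],"dr":[[0,0,0],[0,0,0],[0,0,0],[0,0,0],[0,0,0]],"jaw":[0,0,0,0,0]}'
python3 -m jog '{"travel":[[0,0,0],[0,0,0],[0,0,0],[0,0,0],[0,0,0]],"dr":[[0,0,0],[0,0,0],[0,0,0],[0,0,0],[0,0,0]],"jaw":[50,80,105,125,140]}' 40
python3 -m jog '{"travel":[[0,0,0],[0,0,0],[0,0,0],[0,0,0],[0,0,0]],"dr":[[0,0,0],[0,0,0],[0,0,0],[0,0,0],[0,0,0]],"jaw":[170,210,255,255,255]}' 35
```

```text
time: 26.23
eef_pos: [0.4264, 0.0477, -0.001]
tcp_rot: [0.672, 0.741, -0.0, -0.0]
contact_force: [-0.1, 0.3, -1.0]
opening: 1.001
time: 26.65
eef_pos: [0.4272, 0.0476, 0.0006]
tcp_rot: [0.672, 0.741, 0.0, 0.001]
contact_force: [-1.4, 0.1, 3.1]
opening: 0.46
time: 27.07
eef_pos: [0.4272, 0.0476, 0.0006]
tcp_rot: [0.672, 0.741, 0.0, 0.001]
contact_force: [-1.5, 0.9, 6.2]
opening: 0.463
```

```bash
python3 -m jog '{"travel":[[0,0,10],[0,0,25],[0,0,25],[0,0,20],[0,0,10]],"dr":[[0,0,0],[0,0,0],[0,0,0],[0,0,0],[0,0,0]],"jaw":[255,255,255,255,255]}'
python3 -m jog '{"travel":[[14,-6,0],[24,-10,0],[24,-10,0],[24,-10,0],[24,-10,0]],"dr":[[0,0,0],[0,0,0],[0,0,0],[0,0,0],[0,0,0]],"jaw":[255,255,255,255,255]}' >/dev/null
python3 -m jog '{"travel":[[24,-10,0],[24,-10,0],[24,-10,0],[0,0,0],[0,0,0]],"dr":[[0,0,0],[0,0,0],[0,0,0],[0,0,0],[0,0,0]],"jaw":[255,255,255,255,255]}' >/dev/null
python3 -m jog '{"travel":[[0,0,-12],[0,0,-18],[0,0,-18],[0,0,-10],[0,0,0]],"dr":[[0,0,0],[0,0,0],[0,0,0],[0,0,0],[0,0,0]],"jaw":[255,255,255,255,255]}'
python3 -m jog '{"travel":[[0,0,0],[0,0,0]],"dr":[[0,0,0],[0,0,0]],"jaw":[255,255]}'
```

```text
time: 27.48
eef_pos: [0.4276, 0.0476, 0.0923]
tcp_rot: [0.672, 0.741, 0.001, 0.002]
contact_force: [0.0, -0.5, -1.4]
opening: 0.461
time: 28.73
eef_pos: [0.6042, -0.0271, 0.0272]
tcp_rot: [0.671, 0.741, -0.002, -0.004]
contact_force: [-0.3, 1.2, -2.9]
opening: 0.46
time: 28.9
eef_pos: [0.6085, -0.0282, 0.0321]
tcp_rot: [0.671, 0.741, 0.0, 0.001]
contact_force: [0.1, -1.0, -2.5]
opening: 0.461
```

```bash
python3 -m jog '{"travel":[[0,0,-7],[0,0,-5],[0,0,-4],[0,0,-2],[0,0,0]],"dr":[[0,0,0],[0,0,0],[0,0,0],[0,0,0],[0,0,0]],"jaw":[255,255,255,255,255]}'
python3 -m jog '{"travel":[[0,0,-1],[0,0,0],[0,0,0]],"dr":[[0,0,0],[0,0,0],[0,0,0]],"jaw":[255,255,255]}'
python3 -m jog '{"travel":[[0,0,-1],[0,0,0],[0,0,0]],"dr":[[0,0,0],[0,0,0],[0,0,0]],"jaw":[255,255,255]}'
```

```text
time: 29.32
eef_pos: [0.6075, -0.0282, 0.0124]
tcp_rot: [0.672, 0.741, -0.0, -0.001]
contact_force: [-1.0, -0.8, -2.6]
opening: 0.461
time: 29.57
eef_pos: [0.6083, -0.0283, 0.0124]
tcp_rot: [0.672, 0.741, 0.0, 0.0]
contact_force: [-0.2, 0.6, -2.3]
opening: 0.458
time: 29.82
eef_pos: [0.6086, -0.0283, 0.0117]
tcp_rot: [0.672, 0.741, 0.0, 0.0]
contact_force: [-1.1, -0.5, -1.2]
opening: 0.462
```

Contact is starting, at the expected height of 11.6. Half a millimetre more, then release and withdraw straight up and back clear of the view.

```bash
python3 -m jog '{"travel":[[0,0,-0.7],[0,0,0],[0,0,0]],"dr":[[0,0,0],[0,0,0],[0,0,0]],"jaw":[255,255,255]}'
python3 -m jog '{"travel":[[0,0,0],[0,0,0],[0,0,0],[0,0,0],[0,0,0]],"dr":[[0,0,0],[0,0,0],[0,0,0],[0,0,0],[0,0,0]],"jaw":[130,120,100,60,0]}'
python3 -m jog '{"travel":[[0,0,0],[0,0,0],[0,0,0],[0,0,20],[0,0,30]],"dr":[[0,0,0],[0,0,0],[0,0,0],[0,0,0],[0,0,0]],"jaw":[0,0,0,0,0]}'
python3 -m jog '{"travel":[[0,0,35],[0,0,35],[0,0,30],[-15,-30,0],[-15,-35,0]],"dr":[[0,0,0],[0,0,0],[0,0,0],[0,0,0],[0,0,0]],"jaw":[0,0,0,0,0]}'
python3 -m jog '{"travel":[[-15,-35,0],[-15,-35,0],[-15,-35,0],[-15,-35,0],[0,0,0]],"dr":[[0,0,0],[0,0,0],[0,0,0],[0,0,0],[0,0,0]],"jaw":[0,0,0,0,0]}'
python3 - <<'E'
from h import *
im=read_camera("top"); im2=read_camera("scene")
a=np.vstack([im[145:295,145:445],im2[130:280,140:440]])
cv2.imwrite("pics/v11.png",cv2.resize(a,None,fx=2,fy=2,interpolation=cv2.INTER_CUBIC)[:,:,::-1])
m=cv2.morphologyEx(brass(im),cv2.MORPH_CLOSE,np.ones((3,3)))
for c in cv2.findContours(m,cv2.RETR_EXTERNAL,cv2.CHAIN_APPROX_NONE)[0]:
    x,y,w,h=cv2.boundingRect(c)
    if cv2.contourArea(c)>60 and 185<x<365 and 150<y<200: print((x+w/2,y+h/2),w,h,onz("top",(x+w/2-.5,y+h/2-.5),.075)[0].round(3))
print(get_state()['eef_pos'])
E
```

```text
time: 30.07
eef_pos: [0.6086, -0.0284, 0.0117]
tcp_rot: [0.672, 0.741, 0.0, 0.0]
contact_force: [-1.2, -0.5, 5.6]
opening: 0.459
time: 30.48
eef_pos: [0.6081, -0.0282, 0.0103]
tcp_rot: [0.672, 0.741, -0.0, -0.0]
contact_force: [0.0, -0.5, -0.7]
opening: 0.867
time: 30.9
eef_pos: [0.6049, -0.0276, 0.0571]
tcp_rot: [0.672, 0.741, -0.002, -0.004]
contact_force: [0.2, 0.3, 0.1]
opening: 1.0
time: 31.32
eef_pos: [0.5802, -0.0928, 0.1644]
tcp_rot: [0.67, 0.742, 0.002, 0.003]
contact_force: [1.5, -0.9, -0.7]
opening: 0.999
time: 31.73
eef_pos: [0.516, -0.2387, 0.1609]
tcp_rot: [0.674, 0.739, -0.001, 0.001]
contact_force: [-0.6, 1.2, 0.1]
opening: 1.0
(220.0, 183.5) 60 31 [0.579 0.233 0.075]
(267.5, 177.5) 23 23 [0.594 0.119 0.075]
(298.0, 175.5) 20 21 [0.599 0.046 0.075]
(328.0, 173.5) 16 19 [ 0.604 -0.026  0.075]
(357.5, 171.0) 15 16 [ 0.61  -0.098  0.075]
[ 0.5175965  -0.23451805  0.16059952]
```

View pics/v11.png

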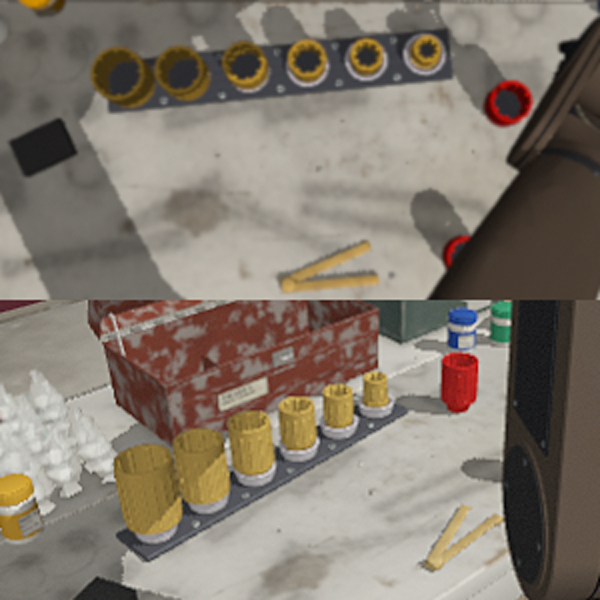

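All six stand in order, upright and seated, and the gripper is clear. Handing in.

```bash
python3 -c "
from plant import *
print(sign_off())"
```

```text
the job is handed in; nothing more can be done
None
```

The four loose moulds (40, 46, 52 and 58) now stand in the middle sockets, so the row grows evenly from mould_small to mould_large. I handed the job in at about 32 s on the robot's clock; `sign_off` gave no verdict.

- **Setting down:** Each mould was lowered until contact showed on the wrist force and released there, 11 to 12 mm above its pick-up height, which matches the socket floor at 11 mm.
- **Final check:** The last pictures from both cameras show six upright moulds in size order. The rim centres I could measure (40, 46 and 52) lie within a few mm of their sockets. In the final picture 58 ran together with mould_large, so I judged those two by eye only. The end moulds and graphite block look unmoved. The tape roll was not in the last crops; it stood in place earlier, and the arm never went near it.
- **What went wrong:** The first grasp, at mould_46, closed on nothing just above the rim. The cameras showed the finger tips about 29 mm higher than the reported TCP height. I allowed for that from then on; the cause is unknown, and nothing was disturbed.

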